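Hang the pickled castings up to dry and cover the dip tank

ROBOT

A 7-joint arm with a two-finger parallel gripper is mounted at the origin on the work surface. World frame = base frame: x ahead of the robot, y to its left, z up, the work surface at z = 0. Lengths are in m, angles in rad, forces in N, time in s.
With the tool pointing down it reaches from about 0.425 to 0.925 m from the base axis. Payload 6.8 kg.
Tool frame: the origin (TCP) lies at the very end of the fingers, on their centre line; the grasp point (between the pads) lies bot.tcp_to_grasp behind it (bot.tcp_to_grasp is the distance from the TCP to the grasp point, in m); z points along the fingers, y is the line along which they close (so a half turn about z gives the same grasp; the last joint's range is limited). The gripper opens to 85 mm and grips with 20 to 120 N. Pads are 22 mm wide; open, the fingers measure 114 mm over their backs; the gripper's body (76 mm by 85 mm) begins 54 mm behind the grasp point. The pads swing forward as they close: fully open they stand 13 mm farther back than shut.
Start: joints at [1.095, 0.477, 0.022, 1.555, -0.011, 1.109, -0.083], TCP at [0.243, -0.63, 0.191] pointing down, gripper open.
Joint ranges: [-2.96, 2.96], [-0.34, 2.1], [-1.41, 1.46], [0.24, 2.44], [-1.37, 4.51], [0.17, 1.92], [-2.96, 2.96]. Speed limits (rad/s): [2.39, 2.39, 3.14, 3.14, 3.14, 3.14, 3.14].

INTERFACE

Orientations are given as a unit quaternion [w, x, y, z].
In Python, from station import bot gives the robot as it stands.
- The arm moves only by the tool servo_tool, never from a script. Its argument "motion" is a list that holds one entry, the list of rows, each a list of 7 numbers: the shift along the tool's x, y, z in m, then the turn, a rotation vector about the tool's x, y, z in units of 5 degrees (1.0 is 5 degrees), then the opening, from 0 (shut) to 1 (fully open). A call has 1 to 20 rows; each row is the pose to reach, as a shift and turn from the pose commanded when the call began, along the tool's axes at that moment; what a row does not reach only later rows make up. A row lasts 1/12 s, in which the tool goes at most 41.7 mm and 7.16 degrees, less where a joint would pass 70% of its speed; a pose out of reach is approached as far as the arm can. A call with a gripper value outside its range is refused whole. The fingers move at their own pace and stop on an object; "grip_force" is the grip in N (left out, the last holds). Time passes only in rows, so rows that repeat a pose let the fingers close. It gives the time, the measured TCP pose, the force, the opening and the grip force at its end, in the units of the state.
- bot.get_obs(): the state, without advancing time (a new reading comes with each control period).
- bot.read_camera(name): name is "scene" or "top" or "wrist"; returns a dict with "img" (384x512x3 uint8, red, green, blue), "K" (3x3 intrinsics, pixels), "k1" (the pictures are not rectified: a ray, as slopes to the right and down, at radius r is drawn at 1 + k1 r^2 times it, then the intrinsics apply), "pose" (4x4, takes a point from camera to world coordinates). Camera axes: x right, y down, z forward; pixel columns grow to the right and rows downward; lengths in m; the calibration is good to about 2 mm. A picture is of the moment at which its call begins. There is no depth.
- bot.hand_in(): hands the job in; it is judged then, once.
The state is a dict: "t": time; "q": joint angles; "joint_vel": joint speeds; "joint_torque": joint torques, N m; "eef_pos": TCP position; "tool_rot": TCP orientation; "contact_force": force on the tool from outside, world axes, zero at the start; "torque": the same for the moment, N m; "gripper_width": opening from 0.0 (shut) to 1.0 (fully open); "grasp_force": force on a finger pad.
Only numpy, scipy, OpenCV 4.12 (cv2) and the standard library are available. Lean on these libraries where they do the work, as an engineer would, in place of code of your own. Each camera call takes 0.05 s, during which the arm holds its last target. There are 200 camera calls.

TASK

Lift the work bar with its two bronze castings straight up out of the dip tank's two saddles, keeping it level and the castings clear of the tank, and lower it gently into both saddles of the empty drying stand, castings hanging inside the stand. Then fit the white cover onto the tank, sitting flat with its plug inside the rim all round. Leave the tools and other things on the bench where they are.

Things in the scene. Friction and masses are not known exactly. Their poses are not given: they have to be found in the camera images.
- dip_station: Fixed steel frame holding a white open-topped tank, with a U saddle on a post at each end (sizes in mm throughout). Base 360 x 170. Origin: centre of its underside, on the bench; x along its length through both saddles, y across, z up. Its saddles' slot floors are at x = +150 and -150, y = 0, z = 155.
- tank: The white tank, fixed in the dip station: 240 (x) x 150 (y) outside, walls 6, 137 high, empty. Origin: centre of its underside, 8 above the bench; axes as dip_station's. Its rim is 145 above the bench; the opening is 228 x 138; its floor is 14 above the bench.
- drying_stand: Fixed drying stand: dark steel drip tray 360 x 170, 16 high, with an A-shaped leg at each end carrying a U saddle like the dip station's; no tank. Origin: centre of its underside, on the bench; x along its length, y across, z up. The slot floors of its saddles are at x = +150 and -150, y = 0, z = 170.
- dip_saddle_a (a point): Slot floor of the dip station's saddle at its +x end. All four saddles are alike: open-topped U of steel, 20 long along x, slot 14 wide across y and 25 deep, then flared lips to about 26 wide; top 38 above the slot floor, about 34 wide over all.
- dip_saddle_b (a point): Slot floor of the dip station's saddle at its -x end.
- dry_saddle_a (a point): Slot floor of the drying stand's saddle at its +x end.
- dry_saddle_b (a point): Slot floor of the drying stand's saddle at its -x end.
- workbar: Loose steel bar with castings, 360 (x) x 10 (y) x 20 (z), on edge in the dip saddles; 0.58 to 0.87 kg. Origin: middle of its underside, the balance point. At x = +75 and -75 two bronze legs hang rigidly, reaching 100 below the underside and 18 about the hanger; bolt heads 8 above. Free at |x| < 65: grip there, across the 10 mm, from above. Either end may go to either saddle.
- bar_end_a (a point): Point on the underside of the work bar, 150 from its middle towards +x: rests on one slot floor.
- bar_end_b (a point): Point on the underside of the work bar, 150 from its middle towards -x: rests on the other slot floor.
- cover: Loose white tank cover, 0.32 to 0.48 kg, flat on the bench, right way up. Origin: centre of its underside; x along its length. From below: plug 216 (x) x 126 (y) x 10 (6 play all round in the tank's opening), plate 250 x 160 x 5 that rests on the rim, dark bow handle. Fitted, its origin is 135 above the bench over the tank's centre, x along the tank's x, either way round.
- cover_handle (a point): Middle of the cover's handle, 54 above the cover's underside: a round bar 12 thick, 90 long along the cover's x, with 33 free below it; gripped across y from above.
- burr_pot: Bystander, not to be moved: terracotta pot, 60 across and 75 high, with carbide burrs sticking up to 127. Origin: on its underside.
- hammer: Bystander, not to be moved: chasing hammer, 250 long, lying on the bench. Origin: on its underside.
- wax_tin: Bystander, not to be moved: steel tin, 68 across and 55 high. Origin: on its underside.
- rubber_cup: Bystander, not to be moved: small black rubber polishing cup, 28 across and 30 high. Origin: on its underside.

How it is judged:
By the outcome, as a careful person would: the job done as asked, in the order asked, and still so for the second after the job is handed in, with the robot touching nothing.
It also fails if it takes over 64 s, if anything falls off the work surface, if the arm or the gripper's body presses on something with over 40 N, if the wrist force passes 120 N, or if a joint passes its speed limit or range.

## Working session

There is one attempt and no reset: what is moved stays moved. The work goes in short steps, Python scripts to look and compute and a tool call to move; the robot and the scene stay as the last step left them, time stands still between calls to the robot, and variables do not carry over. Pictures are saved under pics/ and viewed, at most 10 in all, crops included, and the job is handed in when it is done.

Besides the shell and the picture viewer there is one more tool, called after "Emit:" as name(argument=value, ...) on one line, values as JSON. servo_tool: Moves the arm, as the interface text tells. Its arguments: {"type":"object","properties":{"motion":{"type":"array"},"grip_force":{"type":"number"}},"required":["motion"]}

```bash
mkdir -p pics; cat > h.py <<'E'
import numpy as np, cv2
from station import bot
from scipy.spatial.transform import Rotation as R
def ray(c,px):
    K=c["K"]; k=c["k1"]
    d=np.array([(px[0]-K[0][2])/K[0][0],(px[1]-K[1][2])/K[1][1]])
    u=d.copy()
    for _ in range(30): u=d/(1+k*(u@u))
    P=np.array(c["pose"]); return P[:3,3],P[:3,:3]@np.array([u[0],u[1],1])
def onz(c,px,z):
    o,d=ray(c,px); return o+d*(z-o[2])/d[2]
def proj(c,p):
    P=np.array(c["pose"]); q=P[:3,:3].T@(np.array(p)-P[:3,3]); u=q[:2]/q[2]; u=u*(1+c["k1"]*(u@u)); K=c["K"]
    return np.array([K[0][0]*u[0]+K[0][2],K[1][1]*u[1]+K[1][2]])
E
python3 - <<'E'
from h import *
import pickle
for n in("scene","top","wrist"):
    c=bot.read_camera(n); pickle.dump(c,open(n+"0.pkl","wb"))
    cv2.imwrite(f"pics/{n}0.png",cv2.resize(c["img"][:,:,::-1],(800,600)))
    print(n,np.round(c["K"],1).tolist(),c["k1"],np.round(c["pose"],3).tolist())
o=bot.get_obs();print(o["eef_pos"],o["tool_rot"],bot.tcp_to_grasp,o["t"])
E
```

```text
scene [[365.4, 0.0, 255.0], [0.0, 365.4, 190.5], [0.0, 0.0, 1.0]] 0.0032740719325558784 [[0.806, 0.396, -0.44, 0.992], [0.591, -0.516, 0.62, -0.602], [0.018, -0.759, -0.65, 0.753], [0.0, 0.0, 0.0, 1.0]]
top [[361.1, 0.0, 253.6], [0.0, 361.1, 187.1], [0.0, 0.0, 1.0]] 0.018142436623523106 [[0.01, -0.985, 0.171, 0.352], [-1.0, -0.01, -0.004, -0.018], [0.006, -0.171, -0.985, 1.309], [0.0, 0.0, 0.0, 1.0]]
wrist [[278.9, 0.0, 254.4], [0.0, 278.9, 193.8], [0.0, 0.0, 1.0]] -0.0457951582701804 [[0.36, -0.89, -0.279, 0.314], [-0.933, -0.344, -0.106, -0.602], [-0.002, 0.298, -0.955, 0.373], [0.0, 0.0, 0.0, 1.0]]
[ 0.24252578 -0.62938352  0.19064359] [-6.95332760e-04  9.83139621e-01  1.82855069e-01 -1.58984674e-04] 0.0187 0.15
```

View pics/top0.png

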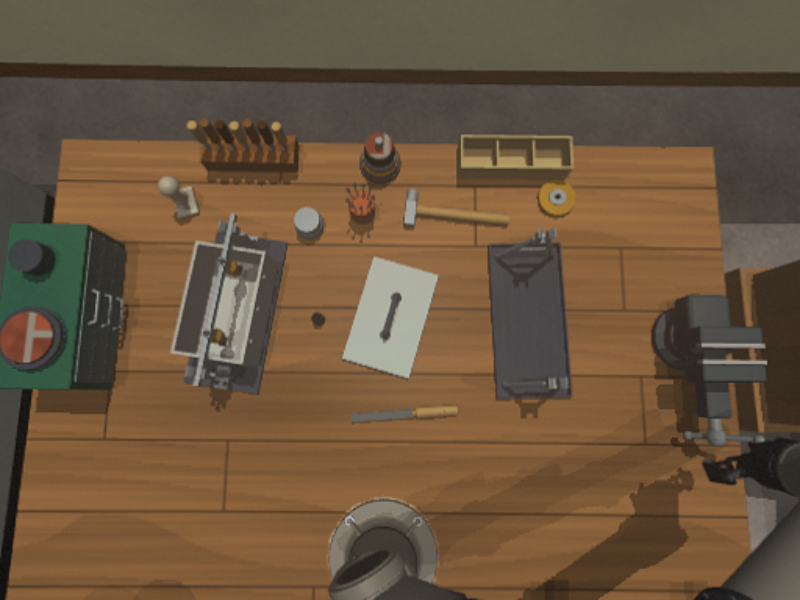

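View pics/scene0.png

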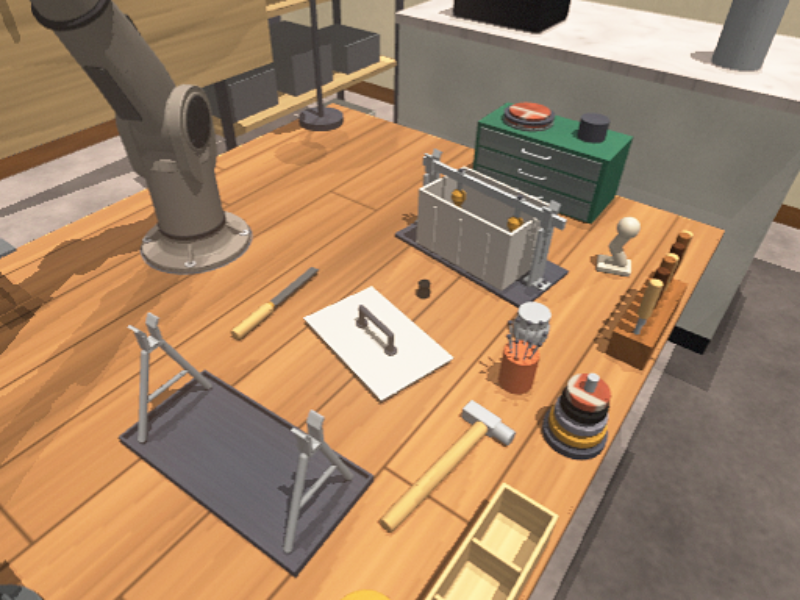

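The top view shows the dip station at left (~230,310), cover at (390,317), stand at (530,320); the rubber cup is at (318,319). The scene view confirms the bar in the dip saddles and an empty stand.

```bash
python3 - <<'E'
from h import *
import pickle
c=pickle.load(open("top0.pkl","rb")); im=c["img"]
hsv=cv2.cvtColor(im,cv2.COLOR_RGB2HSV)
def comp(m,pt):
    n,l,s,_=cv2.connectedComponentsWithStats(m.astype(np.uint8)); return (l==l[pt[1],pt[0]])
def rect(m,z):
    cs,_=cv2.findContours(m.astype(np.uint8),0,1); k=max(cs,key=cv2.contourArea)[:,0]
    w=np.array([onz(c,p,z)[:2] for p in k.astype(float)]); r=cv2.minAreaRect((w*1000).astype(np.float32)); return r
for n,pt in(("cover",(235,215)),("tray",(338,205)),("dipw",(119,200))): print(n,hsv[pt[1],pt[0]])
m=comp((hsv[...,1]<60)&(hsv[...,2]>150),(235,215)); 
m=cv2.morphologyEx(m.astype(np.uint8),cv2.MORPH_CLOSE,np.ones((9,9)))
print("cover",rect(m,.015))
m=comp((hsv[...,1]<80)&(hsv[...,2]<110),(338,205)); print("tray",rect(m,.016))
a=cv2.resize(im[130:255,105:190],None,fx=4.6,fy=4.6,interpolation=cv2.INTER_CUBIC)
b=cv2.resize(im[140:265,300:380],None,fx=4.6,fy=4.6,interpolation=cv2.INTER_CUBIC)
cv2.imwrite("pics/crop1.png",np.hstack([a,b])[:,:,::-1])
E
```

```text
cover [ 38  21 179]
tray [170  10  77]
dipw [18 41 74]
cover ((522.6783447265625, -9.572517395019531), (158.07029724121094, 249.91119384765625), 73.99451446533203)
tray ((534.6544799804688, -328.60394287109375), (388.3852233886719, 170.93582153320312), 2.187570810317993)
```

View pics/crop1.png

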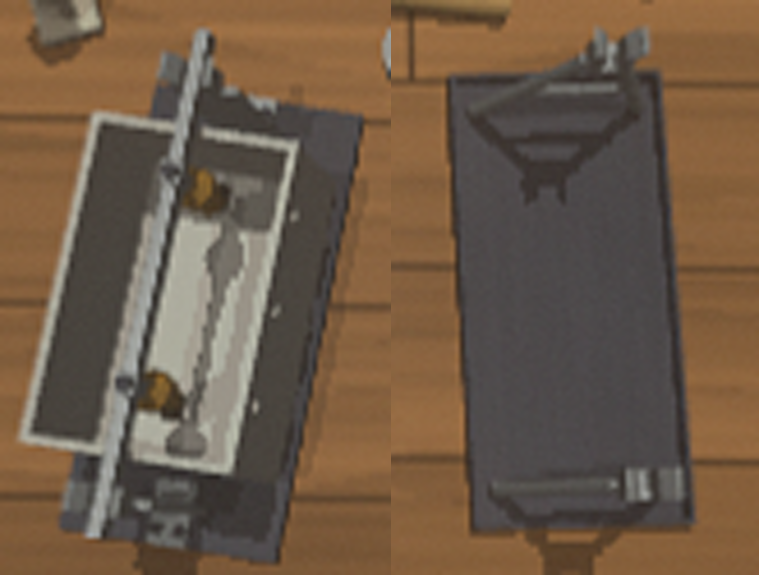

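The crop shows the bar from (203,32) to (95,537), tank rim corners at (95,113), (299,143), (235,476), (20,441), tray corners at (448,76), (660,70), (692,528), (472,532), and the stand's saddle prongs near (602,45)/(637,42) and (638,485)/(672,484).

```bash
python3 - <<'E'
from h import *
import pickle
c=pickle.load(open("top0.pkl","rb")); s=pickle.load(open("scene0.pkl","rb"))
f=lambda u,v,o:((u+.5)/4.6-.5+o[0],(v+.5)/4.6-.5+o[1])
def pts(n,L,z,o):
    w=np.array([onz(c,f(*p,o),z)[:2] for p in L])*1000; print(n,np.round(w).tolist(),"mean",np.round(w.mean(0),1)); return w
b=pts("bar",[(203,32),(95,537)],.175,(105,130)); d=b[0]-b[1]; print(np.hypot(*d),np.degrees(np.arctan2(d[1],d[0])))
t=pts("rim",[(95,113),(299,143),(235,476),(20,441)],.145,(105,130))
print(cv2.minAreaRect(t.astype(np.float32)), [np.hypot(*(t[i]-t[i-1])) for i in range(4)])
o=(300,140)
t=pts("tray",[(448-391,76),(660-391,70),(692-391,528),(472-391,532)],.016,o)
d=(t[0]+t[1]-t[2]-t[3])/2; print([np.hypot(*(t[i]-t[i-1])) for i in range(4)],np.degrees(np.arctan2(d[1],d[0])))
q=pts("sadd",[(619-391,44),(655-391,485)],.208,o); d=q[0]-q[1]; print(np.hypot(*d),np.degrees(np.arctan2(d[1],d[0])))
# check in scene view
print("scene img px (800 scale) of stand tray centre corners")
for p in t: print(np.round(proj(s,[*p/1000,.016])*800/512))
for p in b: print("bar",np.round(proj(s,[*p/1000,.175])*800/512))
a=cv2.resize(s["img"][90:200,255:375],None,fx=5,fy=5,interpolation=cv2.INTER_CUBIC)
cv2.imwrite("pics/crop2.png",a[:,:,::-1])
E
```

```text
bar [[712.0, 320.0], [359.0, 371.0]] mean [535.8 345.8]
356.537695153769 -8.252972065171301
rim [[660.0, 403.0], [640.0, 256.0], [402.0, 288.0], [425.0, 438.0]] mean [531.7 346.2]
((531.279541015625, 346.744873046875), (151.66110229492188, 239.99378967285156), 82.09385681152344) [np.float64(237.96597995181241), np.float64(148.60421034945662), np.float64(239.99434916887188), np.float64(151.6748132293549)]
tray [[695.0, -238.0], [702.0, -408.0], [340.0, -418.0], [336.0, -249.0]] mean [ 518.1 -328.1]
[np.float64(359.38705611405067), np.float64(170.24833511134958), np.float64(361.1887114896675), np.float64(168.27636963566167)] 1.7092592808019171
sadd [[668.0, -322.0], [370.0, -335.0]] mean [ 518.6 -328.8]
298.4169545904006 2.450340549305389
scene img px (800 scale) of stand tray centre corners
[373. 471.]
[294. 568.]
[119. 432.]
[205. 366.]
bar [563. 219.]
bar [423. 155.]
```

```bash
cat >> h.py <<'E'
def rows(*targets):
    "targets (x,y,z mm, yaw deg), printed as tool shifts/turns from the present pose"
    o=bot.get_obs(); w,x,y,z=o["tool_rot"]; R0=R.from_quat([x,y,z,w]); p0=np.array(o["eef_pos"])
    print("t",round(o["t"],2),"p",np.round(p0*1000,1),"yaw",round(np.degrees(np.arctan2(*R0.as_matrix()[[1,0],0])),2),"F",np.round(o["contact_force"],1),"w",round(o["gripper_width"],3))
    for X,Y,Z,a in targets:
        a=np.radians(a); T=np.array([[np.cos(a),np.sin(a),0],[np.sin(a),-np.cos(a),0],[0,0,-1]])
        print(np.round(R0.inv().apply(np.array([X,Y,Z])/1000-p0),4).tolist(), np.round((R0.inv()*R.from_matrix(T)).as_rotvec(degrees=True)/5,3).tolist())
E
python3 -c "
from h import *
rows((500,-300,330,21),(560,0,330,6),(535.5,346,330,-8.1))"
```

```text
t 0.15 p [ 242.5 -629.4  190.6] yaw 21.07 F [-0.1  1.1 -0.7] w 1.0
[0.3587, -0.215, -0.1391] [-0.016, 0.001, 0.014]
[0.5225, -0.4733, -0.1387] [-0.016, 0.003, 3.014]
[0.6241, -0.805, -0.1382] [-0.016, 0.005, 5.834]
```

Emit:
servo_tool(motion=[[[0.03,-0.018,-0.012,0,0,0,1],[0.06,-0.036,-0.024,0,0,0,1],[0.09,-0.054,-0.035,0,0,0,1],[0.12,-0.072,-0.047,0,0,0,1],[0.15,-0.09,-0.058,0,0,0,1],[0.18,-0.108,-0.07,0,0,0,1],[0.21,-0.126,-0.081,0,0,0,1],[0.24,-0.144,-0.093,0,0,0,1],[0.27,-0.162,-0.105,0,0,0,1],[0.3,-0.18,-0.116,0,0,0,1],[0.33,-0.198,-0.128,0,0,0,1],[0.36,-0.215,-0.139,0,0,0,1],[0.38,-0.248,-0.139,0,0,0.38,1],[0.4,-0.28,-0.139,0,0,0.75,1],[0.42,-0.312,-0.139,0,0,1.1,1],[0.44,-0.344,-0.139,0,0,1.5,1],[0.46,-0.376,-0.139,0,0,1.9,1],[0.482,-0.408,-0.139,0,0,2.3,1],[0.502,-0.44,-0.139,0,0,2.7,1],[0.522,-0.473,-0.139,0,0,3,1]]])

```text
t: 1.82
eef_pos: [0.5596, 0.0008, 0.3303]
tool_rot: [0.0, 0.999, 0.052, -0.0]
contact_force: [0.0, -1.6, 0.3]
gripper_width: 0.999
grasp_force: 0.0
```

```bash
python3 -c "
from h import *
rows((535.5,346,330,-8.1))"
```

```text
t 1.82 p [559.6   0.8 330.3] yaw 5.95 F [ 0.  -1.6  0.3] w 0.999
[0.0118, -0.3459, 0.0002] [0.003, 0.001, 2.809]
```

Emit:
servo_tool(motion=[[[0.002,-0.035,0,0,0,0.3,1],[0.003,-0.07,0,0,0,0.6,1],[0.004,-0.105,0,0,0,0.9,1],[0.005,-0.14,0,0,0,1.2,1],[0.006,-0.175,0,0,0,1.5,1],[0.007,-0.21,0,0,0,1.8,1],[0.008,-0.245,0,0,0,2.1,1],[0.009,-0.28,0,0,0,2.4,1],[0.011,-0.315,0,0,0,2.6,1],[0.012,-0.346,0,0,0,2.81,1],[0.012,-0.346,0,0,0,2.81,1],[0.012,-0.346,0,0,0,2.81,1]]])

```text
t: 2.82
eef_pos: [0.5337, 0.3467, 0.3296]
tool_rot: [-0.0, 0.998, -0.067, -0.001]
contact_force: [0.2, -1.4, 0.2]
gripper_width: 0.998
grasp_force: 0.0
```

```bash
python3 - <<'E'
from h import *
import pickle
rows((535.5,346,330,-8.1))
c=bot.read_camera("wrist"); pickle.dump(c,open("w1.pkl","wb"))
im=cv2.resize(c["img"][:,:,::-1],(800,600)).copy()
a=np.radians(-8.1);u=np.array([np.cos(a),np.sin(a)])
for s in(-.18,-.075,.075,.18):
    p=proj(c,[*(np.array([.5355,.346])+s*u),.175])*800/512; print(s,p); cv2.circle(im,tuple(int(v) for v in p),3,(0,0,255),-1)
cv2.imwrite("pics/w1.png",im)
E
```

```text
t 2.82 p [533.7 346.7 329.6] yaw -7.73 F [ 0.2 -1.4  0.2] w 0.998
[0.0019, 0.0005, -0.0004] [0.001, 0.018, 0.075]
-0.18 [396.94366967 457.25326674]
-0.075 [397.78943315 352.36996099]
0.075 [399.28348911 166.05500807]
0.18 [400.55176318   6.78092563]
```

View pics/w1.png

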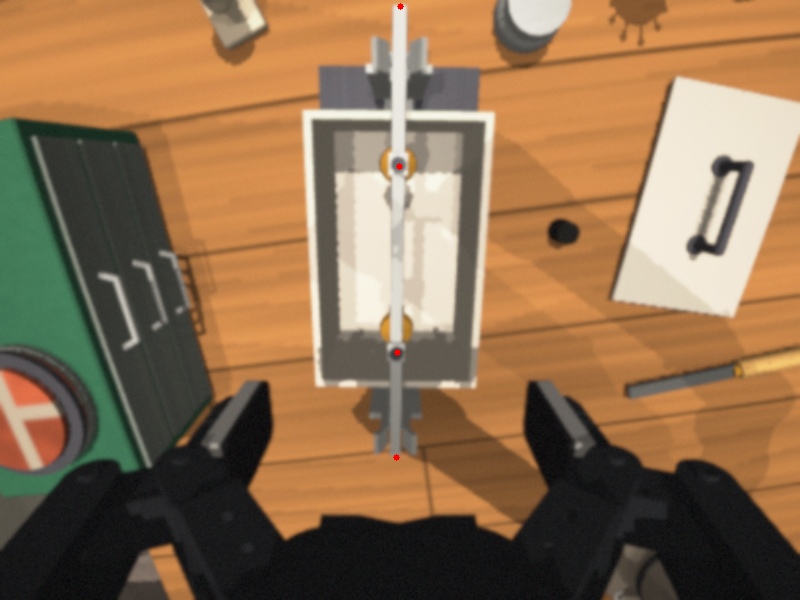

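The overlaid dots fall on the bar's bolts (399,166) and (398,352) and its ends; rim corners at (303,112), (494,114), (476,387), (317,385). The pose is confirmed, so I descend.

Emit:
servo_tool(motion=[[[0.002,0,0.03,0,0,0.07,1],[0.002,0,0.06,0,0,0.07,1],[0.002,0,0.09,0,0,0.07,1],[0.002,0,0.12,0,0,0.07,1],[0.002,0,0.14,0,0,0.07,1],[0.002,0,0.155,0,0,0.07,1],[0.002,0,0.168,0,0,0.07,1],[0.002,0,0.176,0,0,0.07,1],[0.002,0,0.181,0,0,0.07,1],[0.002,0,0.181,0,0,0.07,1],[0.002,0,0.181,0,0,0.07,1]]])

```text
t: 3.78
eef_pos: [0.5375, 0.3443, 0.1501]
tool_rot: [-0.0, 0.997, -0.073, 0.0]
contact_force: [-0.5, 0.0, 0.2]
gripper_width: 1.001
grasp_force: 0.0
```

```bash
python3 - <<'E'
from h import *
import pickle
rows((535.5,346,148,-8.1))
c=pickle.load(open("w1.pkl","rb"))
t=np.array([onz(c,(np.array(p)+.5)*.64-.5,.145)[:2]*1000 for p in [(303,112),(494,114),(476,387),(317,385)]])
print(t.round(),t.mean(0)); d=(t[0]+t[1]-t[2]-t[3])/2; print(np.hypot(*d),np.degrees(np.arctan2(d[1],d[0])))
E
```

```text
t 3.78 p [537.5 344.3 150.1] yaw -8.35 F [-0.5  0.   0.2] w 1.001
[-0.0023, -0.0014, 0.0021] [-0.007, -0.01, -0.05]
[[661. 405.]
 [639. 257.]
 [403. 290.]
 [425. 438.]] [532.17794801 347.52559602]
238.23323756675416 -8.11089010655491
```

Emit:
servo_tool(motion=[[[-0.002,-0.0015,0.002,0,0,-0.05,1],[-0.002,-0.0015,0.002,0,0,-0.05,1],[-0.002,-0.0015,0.002,0,0,-0.05,0],[-0.002,-0.0015,0.002,0,0,-0.05,0],[-0.002,-0.0015,0.002,0,0,-0.05,0],[-0.002,-0.0015,0.002,0,0,-0.05,0],[-0.002,-0.0015,0.002,0,0,-0.05,0],[-0.002,-0.0015,0.002,0,0,-0.05,0],[-0.002,-0.0015,0.002,0,0,-0.05,0],[-0.002,-0.0015,0.002,0,0,-0.05,0],[-0.002,-0.0015,0.002,0,0,-0.05,0],[-0.002,-0.0015,0.002,0,0,-0.05,0]]], grip_force=80)

```text
t: 4.78
eef_pos: [0.5353, 0.346, 0.1474]
tool_rot: [0.0, 0.998, -0.07, -0.0]
contact_force: [1.2, -0.4, -0.0]
gripper_width: -0.001
grasp_force: 0.0
```

```bash
python3 -c "
from h import *
rows((535.5,346,148,-8.1),(535.5,346,275,-8.1))"
```

```text
t 4.78 p [535.3 346.  147.4] yaw -8.08 F [ 1.2 -0.4 -0. ] w -0.001
[0.0002, -0.0, -0.0006] [0.0, 0.0, 0.004]
[0.0002, -0.0, -0.1276] [0.0, 0.0, 0.004]
```

The gripper closed on nothing, so I look.

```bash
python3 - <<'E'
from h import *
import pickle
A=[]
for n in("wrist","scene"):
    c=bot.read_camera(n); pickle.dump(c,open(n+"2.pkl","wb")); A.append(c["img"])
a=cv2.resize(A[0],(400,300)); b=cv2.resize(A[1][70:220,220:420],(800,600)); 
cv2.imwrite("pics/w2.png",np.vstack([np.hstack([a,cv2.resize(A[1][80:230,230:430],(400,300))]) ])[:,:,::-1])
o=bot.get_obs();print(o["gripper_width"],o["grasp_force"],o["contact_force"],o["torque"])
E
```

```text
0.0012019653063974633 0.0 [-0.02844144 -0.10717029  1.28152668] [-0.04617616  0.02840138 -0.00187931]
```

View pics/w2.png

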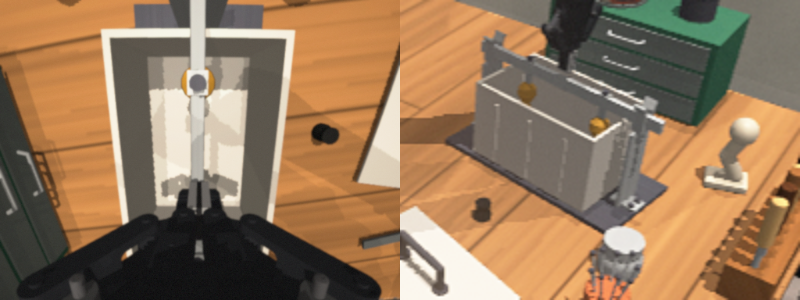

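Both views are too small to tell whether the fingers straddle the bar: in the wrist view the bar vanishes between the fingers at (197,200), and in the scene view the fingertip is at (565,65). I zoom both.

```bash
python3 - <<'E'
from h import *
import pickle
w=pickle.load(open("wrist2.pkl","rb")); s=pickle.load(open("scene2.pkl","rb"))
p=np.array([.5353,.346,.1474])
for c,n in((w,"w"),(s,"s")):
    print(n,proj(c,p),proj(c,p+[0,0,.0187]),proj(c,[.535,.346,.175]),proj(c,p+[0,0,.07]))
a=w["img"][200:300,205:305]; b=s["img"][75:135,280:340]
cv2.imwrite("pics/z2.png",np.hstack([cv2.resize(a,(400,400),interpolation=2),cv2.resize(b,(400,400),interpolation=2)])[:,:,::-1])
E
```

```text
w [254.78076195 219.61002671] [254.80684371 230.83096998] [254.88929516 237.42707917] [254.91406797 277.15684906]
s [310.94048804 125.55739878] [311.62912033 120.44424117] [311.87955397 117.94404152] [313.59449273 105.85368452]
```

View pics/z2.png

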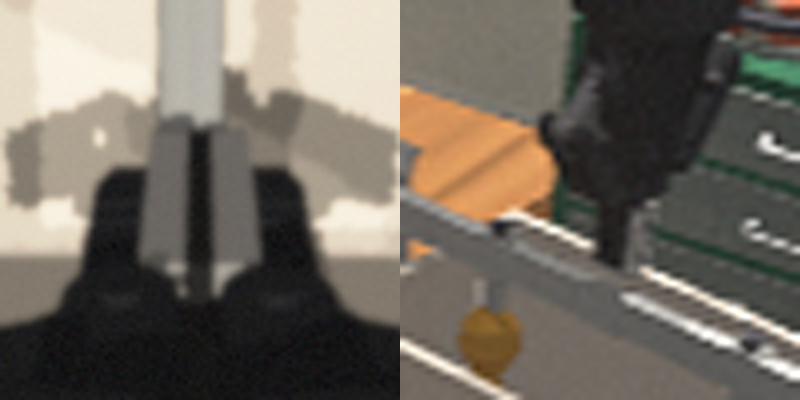

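The zoom shows the fingertips ending just above the bar, at wrist px (255,230) and scene px (311.5,114.7). The fingers have shut over the bar with nothing between them, although the reported TCP is 8 mm under its underside. I compute the real tip height from both views.

```bash
python3 - <<'E'
from h import *
import pickle
w=pickle.load(open("wrist2.pkl","rb")); s=pickle.load(open("scene2.pkl","rb"))
p=np.array([.5353,.346,.1474]); a=np.radians(-8.1); u=np.array([np.cos(a),np.sin(a),0])
for off in(.0,.008,.011):
    o,d=ray(w,(254.9,230.5)); t=((p+u*off-o)@u)/(d@u); print("wrist",off,o+d*t)
o,d=ray(s,(311.5,114.7)); n=np.array([-u[1],u[0],0])
for yo in(-.008,0,.008):
    t=((p+n*yo-o)@n)/(d@n); print("scene",yo,o+d*t)
# depth of open tips at hover: 85 mm apart
w1=pickle.load(open("w1.pkl","rb")); P=np.array(w1["pose"]); print("depth TCP",(P[:3,:3].T@(np.array([.5337,.3467,.3296])-P[:3,3])), .085*278.9/163)
print(np.round(w["pose"],3))
E
```

```text
wrist 0.0 [0.53529146 0.34594001 0.16559653]
wrist 0.008 [0.54321666 0.34484796 0.1828744 ]
wrist 0.011 [0.5461886  0.34443844 0.18935359]
scene -0.008 [0.53615807 0.33779726 0.19050333]
scene 0 [0.53194558 0.34647741 0.18530468]
scene 0.008 [0.52773309 0.35515755 0.18010603]
depth TCP [0.00025515 0.0182563  0.19722077] 0.14543865030674846
[[-0.14  -0.945 -0.295  0.611]
 [-0.99   0.133  0.042  0.336]
 [-0.     0.298 -0.955  0.33 ]
 [ 0.     0.     0.     1.   ]]
```

Both views agree that the shut tips are at z≈0.186, about 38 mm above the reported TCP. I take that as the real tool offset, reopen, go 38 mm lower, and check the force before closing.

Emit:
servo_tool(motion=[[[0,0,0,0,0,0,1],[0,0,0,0,0,0,1],[0,0,0,0,0,0,1],[0,0,0,0,0,0,1],[0,0,0,0,0,0,1],[0,0,0,0,0,0,1],[0,0,0,0,0,0,1],[0,0,0.008,0,0,0,1],[0,0,0.016,0,0,0,1],[0,0,0.024,0,0,0,1],[0,0,0.032,0,0,0,1],[0,0,0.038,0,0,0,1],[0,0,0.038,0,0,0,1]]])

```text
t: 5.97
eef_pos: [0.5343, 0.3452, 0.1072]
tool_rot: [0.001, 0.998, -0.07, -0.001]
contact_force: [0.8, 0.2, -0.2]
gripper_width: 1.002
grasp_force: 0.0
```

Emit:
servo_tool(motion=[[[0,0,0,0,0,0,0],[0,0,0,0,0,0,0],[0,0,0,0,0,0,0],[0,0,0,0,0,0,0],[0,0,0,0,0,0,0],[0,0,0,0,0,0,0],[0,0,0,0,0,0,0],[0,0,0,0,0,0,0],[0,0,0,0,0,0,0],[0,0,0,0,0,0,0]]], grip_force=80)

```text
t: 6.8
eef_pos: [0.5356, 0.3465, 0.11]
tool_rot: [-0.0, 0.998, -0.07, 0.0]
contact_force: [-0.9, 0.5, 4.2]
gripper_width: 0.097
grasp_force: 79.5
```

```bash
python3 - <<'E'
from h import *
import pickle
rows((535.5,346,110,-8.1))
o=bot.get_obs();print(o["gripper_width"],o["grasp_force"],o["contact_force"])
A=[bot.read_camera(n)["img"] for n in("wrist","scene")]
a=A[0][200:300,205:305]; b=A[1][75:135,280:340]
cv2.imwrite("pics/z3.png",np.hstack([cv2.resize(a,(400,400),interpolation=2),cv2.resize(b,(400,400),interpolation=2)])[:,:,::-1])
E
```

```text
t 6.8 p [535.6 346.5 110. ] yaw -8.08 F [-0.9  0.5  4.2] w 0.097
[-0.0, 0.0006, -0.0] [-0.012, -0.008, 0.004]
0.09699573162768826 79.47750449180603 [-0.87244678  0.52190133  4.17317588]
```

Gripped (79.5 N, width consistent with 10 mm). I lift straight up.

Emit:
servo_tool(motion=[[[0,0,-0.002,0,0,0,0],[0,0,-0.006,0,0,0,0],[0,0,-0.012,0,0,0,0],[0,0,-0.02,0,0,0,0],[0,0,-0.03,0,0,0,0],[0,0,-0.04,0,0,0,0],[0,0,-0.05,0,0,0,0],[0,0,-0.06,0,0,0,0],[0,0,-0.07,0,0,0,0],[0,0,-0.08,0,0,0,0],[0,0,-0.09,0,0,0,0],[0,0,-0.1,0,0,0,0],[0,0,-0.109,0,0,0,0],[0,0,-0.115,0,0,0,0],[0,0,-0.118,0,0,0,0],[0,0,-0.12,0,0,0,0],[0,0,-0.12,0,0,0,0]]], grip_force=100)

```text
t: 8.32
eef_pos: [0.5353, 0.346, 0.2295]
tool_rot: [0.0, 0.998, -0.07, 0.0]
contact_force: [-0.6, 0.2, -6.6]
gripper_width: 0.093
grasp_force: 103.4
```

```bash
python3 - <<'E'
from h import *
import pickle
rows((560,0,230,-3),(530,-200,230,2),(518.5,-328.5,230,2))
o=bot.get_obs();print(o["gripper_width"],o["grasp_force"],o["contact_force"],o["torque"])
A=[bot.read_camera(n)["img"] for n in("wrist","scene")]
cv2.imwrite("pics/l3.png",np.hstack([cv2.resize(A[0],(400,300)),cv2.resize(A[1][50:200,230:430],(400,300))])[:,:,::-1])
E
```

```text
t 8.32 p [535.3 346.  229.5] yaw -8.08 F [-0.6  0.2 -6.6] w 0.093
[0.0731, 0.3391, -0.0005] [0.0, -0.0, -1.015]
[0.0715, 0.5413, -0.0005] [0.0, -0.0, -2.015]
[0.0781, 0.6702, -0.0005] [0.0, -0.0, -2.015]
0.09263200809783967 103.37091207504272 [-0.58575248  0.23402935 -6.55902063] [ 0.0600986  -0.00190119 -0.02928895]
```

View pics/l3.png

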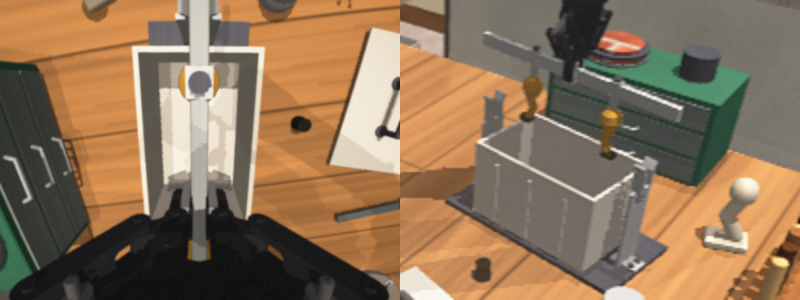

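The bar is held level with the castings clear above the rim (castings at scene crop (532,115) and (608,150)). I carry it across.

Emit:
servo_tool(motion=[[[0.001,0.006,0,0,0,0,0],[0.004,0.018,0,0,0,-0.05,0],[0.008,0.036,0,0,0,-0.1,0],[0.013,0.06,0,0,0,-0.2,0],[0.02,0.09,0,0,0,-0.3,0],[0.027,0.12,0,0,0,-0.4,0],[0.034,0.15,0,0,0,-0.5,0],[0.041,0.18,0,0,0,-0.6,0],[0.048,0.21,0,0,0,-0.7,0],[0.055,0.24,0,0,0,-0.8,0],[0.061,0.27,0,0,0,-0.9,0],[0.067,0.3,0,0,0,-1,0],[0.072,0.33,0,0,0,-1.1,0],[0.073,0.36,0,0,0,-1.2,0],[0.073,0.39,0,0,0,-1.3,0],[0.073,0.42,0,0,0,-1.45,0],[0.073,0.445,0,0,0,-1.6,0],[0.072,0.465,0,0,0,-1.8,0],[0.072,0.48,0,0,0,-1.9,0],[0.072,0.49,0,0,0,-2,0]]])

```text
t: 10.08
eef_pos: [0.536, -0.1532, 0.2292]
tool_rot: [0.001, 1.0, 0.015, -0.0]
contact_force: [0.6, -0.2, -7.8]
gripper_width: 0.095
grasp_force: 103.4
```

```bash
python3 - <<'E'
from h import *
rows((518.5,-328.5,230,2))
E
```

```text
t 10.08 p [ 536.  -153.2  229.2] yaw 1.73 F [ 0.6 -0.2 -7.8] w 0.095
[-0.0228, 0.1747, -0.0005] [0.016, 0.012, -0.054]
```

Emit:
servo_tool(motion=[[[-0.001,0.006,0,0,0,0,0],[-0.003,0.018,0,0,0,0,0],[-0.005,0.038,0,0,0,0,0],[-0.009,0.064,0,0,0,0,0],[-0.013,0.092,0,0,0,0,0],[-0.017,0.12,0,0,0,-0.05,0],[-0.02,0.144,0,0,0,-0.05,0],[-0.022,0.16,0,0,0,-0.05,0],[-0.023,0.17,0,0,0,-0.05,0],[-0.023,0.175,0,0,0,-0.05,0],[-0.023,0.175,0,0,0,-0.05,0]]])

```text
t: 11.0
eef_pos: [0.5204, -0.3256, 0.2292]
tool_rot: [-0.0, 1.0, 0.019, -0.0]
contact_force: [-0.2, 0.5, -6.7]
gripper_width: 0.096
grasp_force: 103.4
```

```bash
python3 - <<'E'
from h import *
import pickle
rows((518.5,-328.5,230,2))
C={n:bot.read_camera(n) for n in("top","scene","wrist")}; pickle.dump(C,open("s4.pkl","wb"))
t=C["top"]["img"][125:275,290:400]; s=C["scene"]["img"][175:375,65:265]; w=C["wrist"]["img"][0:200,190:320]
f=lambda i:cv2.resize(i,(round(i.shape[1]*400/i.shape[0]),400),interpolation=2)
I=[f(i) for i in(t,s)]; print([i.shape for i in I]); w=cv2.resize(w,(390,600),interpolation=2)
cv2.imwrite("pics/s4.png",np.hstack([cv2.copyMakeBorder(I[1],0,200,0,0,0),w])[:,:,::-1])
E
```

```text
t 11.0 p [ 520.4 -325.6  229.2] yaw 2.12 F [-0.2  0.5 -6.7] w 0.096
[-0.002, 0.0029, -0.0008] [-0.001, 0.002, 0.025]
[(400, 293, 3), (400, 400, 3)]
```

View pics/s4.png

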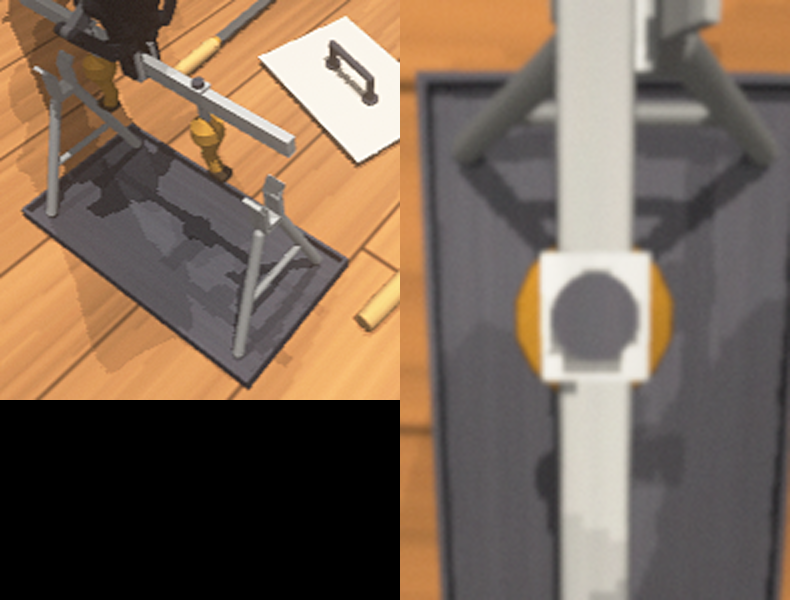

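The scene view shows the bar level beside and above the stand; in the wrist view the A-leg feet at display (465,155) and (768,150) straddle the bar (x 558–635), which is a little to the left. I measure the stand's centre line from the tray's edges in this view.

```bash
python3 - <<'E'
from h import *
import pickle
C=pickle.load(open("s4.pkl","rb")); w=C["wrist"]; hsv=cv2.cvtColor(w["img"],cv2.COLOR_RGB2HSV).astype(int)
a=np.radians(2.0);u=np.array([np.cos(a),np.sin(a)]);n=np.array([-u[1],u[0]])
wood=hsv[...,1]>90
L=[];Rr=[]
for v in range(30,140,10):
    r=wood[v]; l=190
    while l<250 and r[l]: l+=1
    l=max(i for i in range(120,240) if r[i]); q=min(i for i in range(285,420) if r[i])
    A=onz(w,(l+.5,v),.016)[:2]*1000;B=onz(w,(q-.5,v),.016)[:2]*1000; L.append(A);Rr.append(B)
L=np.array(L);Rr=np.array(Rr);print(L.round(1).tolist());print(Rr.round(1).tolist())
for Q in(L,Rr):
    f=np.polyfit(Q[:,0],Q[:,1],1);print("edge yaw",np.degrees(np.arctan(f[0])),"y at 518.5:",np.polyval(f,518.5))
for px in((211.7,51.5),(312.7,50)): print("feet",onz(w,px,.02)*1000)
# bar ends in this wrist view
print("bolt",onz(w,(255,106),.303)*1000, [onz(w,((x-400)/3+190,20/3.),.295)*1000 for x in(558,635)])
E
```

```text
[[689.6, -239.2], [677.9, -240.4], [666.0, -241.6], [653.9, -241.4], [641.7, -242.6], [629.2, -242.4], [618.4, -294.7], [605.6, -295.0], [592.5, -295.3], [579.2, -295.6], [563.7, -244.3]]
[[696.7, -409.0], [684.9, -409.0], [673.0, -410.2], [660.9, -410.1], [648.7, -411.4], [636.2, -411.4], [623.5, -411.4], [610.7, -412.8], [597.6, -412.8], [584.2, -412.8], [570.6, -412.9]]
edge yaw 21.87776552781128 y at 518.5: -305.467089284204
edge yaw 1.9718451272650885 y at 518.5: -415.27992189263153
feet [ 664.1851623  -261.92682838   20.        ]
feet [ 671.34745287 -391.49807978   20.        ]
bolt [ 597.69354464 -320.21697103  303.        ] [array([ 633.11018675, -314.19762496,  295.        ]), array([ 633.49274329, -323.69368008,  295.        ])]
```

```bash
python3 - <<'E'
from h import *
rows((518.5,-329.5,170,2))
E
```

```text
t 11.15 p [ 521.3 -322.9  229.4] yaw 2.32 F [-0.3  0.5 -7.8] w 0.088
[-0.003, 0.0065, 0.0594] [-0.013, -0.003, 0.063]
```

Emit:
servo_tool(motion=[[[0,0,0,0,0,0,0],[0,0,0,0,0,0,0],[0,0,0,0,0,0,0],[0,0,0,0,0,0,0],[0,0,0,0,0,0,0],[0,0,0,0,0,0,0]]])

```text
t: 11.65
eef_pos: [0.5206, -0.3249, 0.2294]
tool_rot: [0.0, 1.0, 0.019, -0.0]
contact_force: [0.1, -0.5, -6.5]
gripper_width: 0.094
grasp_force: 103.4
```

```bash
python3 - <<'E'
from h import *
rows((518.5,-330,170,2))
E
```

```text
t 11.65 p [ 520.6 -324.9  229.4] yaw 2.17 F [ 0.1 -0.5 -6.5] w 0.094
[-0.0023, 0.005, 0.0594] [0.0, 0.0, 0.035]
```

Emit:
servo_tool(motion=[[[-0.001,0.002,0.003,0,0,0.03,0],[-0.002,0.004,0.008,0,0,0.03,0],[-0.002,0.005,0.015,0,0,0.03,0],[-0.002,0.005,0.023,0,0,0.03,0],[-0.002,0.005,0.031,0,0,0.03,0],[-0.002,0.005,0.039,0,0,0.03,0],[-0.002,0.005,0.046,0,0,0.03,0],[-0.002,0.005,0.052,0,0,0.03,0],[-0.002,0.005,0.056,0,0,0.03,0],[-0.002,0.005,0.058,0,0,0.03,0],[-0.002,0.005,0.058,0,0,0.03,0],[-0.002,0.005,0.058,0,0,0.03,0],[-0.002,0.005,0.058,0,0,0.03,0],[-0.002,0.005,0.058,0,0,0.03,0]]])

```text
t: 12.82
eef_pos: [0.5191, -0.3302, 0.1719]
tool_rot: [0.0, 1.0, 0.018, 0.0]
contact_force: [0.5, 0.4, -7.6]
gripper_width: 0.092
grasp_force: 103.4
```

```bash
python3 - <<'E'
from h import *
import pickle
rows((518.5,-330,125,2))
C={n:bot.read_camera(n) for n in("top","wrist","scene")}; pickle.dump(C,open("s5.pkl","wb"))
t=C["top"]["img"][135:275,295:395]; w=C["wrist"]["img"][0:105,205:310]; s=C["scene"]["img"][170:330,70:230]
print("wrist saddle prediction")
a=np.radians(2);u=np.array([np.cos(a),np.sin(a),0]); 
print(proj(C["wrist"],np.array([.5185,-.33,.208])+.15*u), proj(C["wrist"],np.array([.5185,-.33,.235])+.18*u))
cv2.imwrite("pics/s5.png",np.hstack([cv2.resize(t,(300,420),interpolation=2),cv2.copyMakeBorder(cv2.resize(w,(420,420),interpolation=2),0,0,0,0,0)])[:,:,::-1])
E
```

```text
t 12.82 p [ 519.1 -330.2  171.9] yaw 2.02 F [ 0.5  0.4 -7.6] w 0.092
[-0.0006, -0.0003, 0.0469] [0.006, -0.009, 0.004]
wrist saddle prediction
[255.01645636 -62.89270095] [ 255.30398361 -201.36483462]
```

View pics/s5.png

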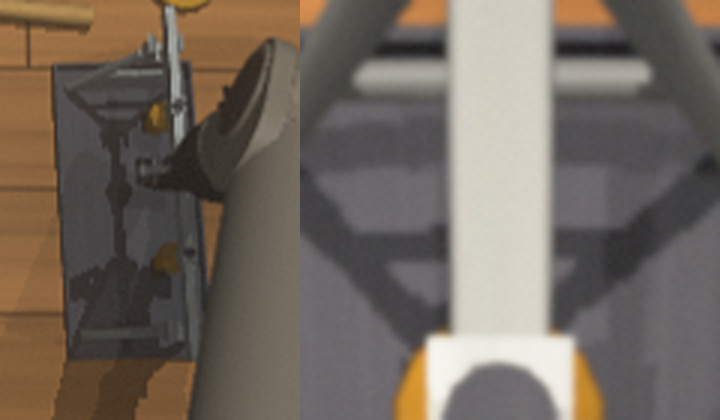

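In the wrist view the stand's crossbar (display x 355–650) is centred on the bar (450–553) to within 0.3 px, so the bar is aligned with the slots. The top view agrees. I lower it slowly.

Emit:
servo_tool(motion=[[[0,0,0.003,0,0,0,0],[0,0,0.008,0,0,0,0],[0,0,0.013,0,0,0,0],[0,0,0.018,0,0,0,0],[0,0,0.023,0,0,0,0],[0,0,0.028,0,0,0,0],[0,0,0.032,0,0,0,0],[0,0,0.036,0,0,0,0],[0,0,0.039,0,0,0,0],[0,0,0.041,0,0,0,0],[0,0,0.042,0,0,0,0],[0,0,0.043,0,0,0,0],[0,0,0.043,0,0,0,0]]])

```text
t: 14.05
eef_pos: [0.5188, -0.33, 0.1284]
tool_rot: [0.0, 1.0, 0.018, 0.0]
contact_force: [0.1, 0.7, -6.7]
gripper_width: 0.094
grasp_force: 103.4
```

```bash
python3 - <<'E'
from h import *
rows((518.5,-330,125,2)); print(bot.get_obs()["torque"])
E
```

```text
t 14.05 p [ 518.8 -330.   128.4] yaw 2.02 F [ 0.1  0.7 -6.7] w 0.094
[-0.0003, -0.0, 0.0034] [0.0, -0.001, 0.004]
[0.03554043 0.00869296 0.01460521]
```

No side force: it is in the slots, about 3 mm above the floors.

Emit:
servo_tool(motion=[[[0,0,0.0005,0,0,0,0],[0,0,0.001,0,0,0,0],[0,0,0.0015,0,0,0,0],[0,0,0.002,0,0,0,0],[0,0,0.0025,0,0,0,0],[0,0,0.003,0,0,0,0],[0,0,0.0035,0,0,0,0],[0,0,0.0035,0,0,0,0],[0,0,0.0035,0,0,0,0]]])

```text
t: 14.8
eef_pos: [0.5188, -0.33, 0.125]
tool_rot: [0.0, 1.0, 0.018, 0.0]
contact_force: [-0.1, -0.3, -4.9]
gripper_width: 0.094
grasp_force: 103.8
```

Emit:
servo_tool(motion=[[[0,0,0.0004,0,0,0,0],[0,0,0.0008,0,0,0,0],[0,0,0.0012,0,0,0,0],[0,0,0.0012,0,0,0,0],[0,0,0.0012,0,0,0,0]]])

```text
t: 15.22
eef_pos: [0.5189, -0.3301, 0.125]
tool_rot: [0.0, 1.0, 0.018, 0.0]
contact_force: [-5.5, 2.1, 6.3]
gripper_width: 0.092
grasp_force: 105.4
```

Seated (the force turned upward). I release and rise.

Emit:
servo_tool(motion=[[[0,0,0.001,0,0,0,0.3],[0,0,0.001,0,0,0,0.3],[0,0,0.001,0,0,0,0.6],[0,0,0.001,0,0,0,1],[0,0,0.001,0,0,0,1],[0,0,0.001,0,0,0,1],[0,0,0.001,0,0,0,1],[0,0,-0.006,0,0,0,1],[0,0,-0.02,0,0,0,1],[0,0,-0.045,0,0,0,1],[0,0,-0.075,0,0,0,1],[0,0,-0.105,0,0,0,1],[0,0,-0.135,0,0,0,1],[0,0,-0.165,0,0,0,1],[0,0,-0.175,0,0,0,1],[0,0,-0.175,0,0,0,1]]])

```text
t: 16.55
eef_pos: [0.5204, -0.3308, 0.3027]
tool_rot: [0.002, 1.0, 0.018, 0.003]
contact_force: [0.5, 0.4, -0.2]
gripper_width: 1.001
grasp_force: 0.0
```

```bash
python3 - <<'E'
from h import *
import pickle
rows((522.7,-9.6,300,-16))
C={n:bot.read_camera(n) for n in("wrist","scene")}; pickle.dump(C,open("s6.pkl","wb"))
a=np.radians(2);u=np.array([np.cos(a),np.sin(a),0]); b=np.array([.5185,-.33,0])
for n,c in C.items():
    hsv=cv2.cvtColor(c["img"],cv2.COLOR_RGB2HSV).astype(int); g=hsv[...,2]
    for s in(-.17,-.12,-.05,.05,.12,.175):
        for dz in (.19,):
            p=proj(c,b+s*u+[0,0,dz]); x,y=p.round().astype(int)
            if n=="wrist" and 0<=y<384:   # transverse profile of the bar top (z 0.190)
                r=g[y,max(x-16,0):x+17]; print(n,s,p.round(1),r.tolist())
            else: print(n,s,p.round(1))
im=cv2.resize(C["wrist"]["img"][:,:,::-1],(400,300)); s2=cv2.resize(C["scene"]["img"][170:375,60:260][:,:,::-1],(400,410))
cv2.imwrite("pics/s6.png",np.hstack([cv2.copyMakeBorder(im,0,110,0,0,0),s2]))
E
```

```text
t 16.55 p [ 520.4 -330.8  302.7] yaw 2.02 F [ 0.5  0.4 -0.2] w 1.001
[0.0135, -0.3209, 0.0017] [0.029, -0.072, 3.604]
wrist -0.17 [253.6 310.4] [166, 153, 126, 105, 95, 100, 121, 148, 173, 188, 193, 174, 138, 112, 103, 103, 104, 104, 118, 146, 182, 192, 195, 194, 192, 180, 164, 135, 111, 101, 108, 126, 160]
wrist -0.12 [253.6 276.9] [92, 81, 78, 78, 79, 80, 79, 80, 78, 83, 86, 90, 103, 108, 108, 108, 111, 110, 110, 114, 119, 119, 118, 112, 95, 81, 75, 77, 80, 83, 82, 89, 107]
wrist -0.05 [253.6 224.3] [62, 65, 65, 80, 115, 155, 173, 178, 175, 170, 163, 180, 218, 231, 233, 231, 229, 223, 210, 196, 187, 194, 197, 187, 169, 153, 134, 96, 63, 48, 46, 50, 49]
wrist 0.05 [253.6 135.8] [92, 88, 74, 61, 59, 54, 55, 58, 56, 74, 120, 178, 213, 222, 226, 228, 230, 231, 230, 218, 161, 99, 80, 78, 80, 82, 84, 92, 94, 93, 90, 87, 88]
wrist 0.12 [253.6  63.6] [109, 109, 109, 109, 111, 106, 102, 101, 102, 108, 149, 206, 228, 232, 232, 232, 232, 232, 231, 224, 192, 146, 113, 113, 109, 112, 110, 109, 109, 107, 101, 95, 95]
wrist 0.175 [253.6   0.8] [222, 221, 223, 221, 221, 222, 223, 221, 220, 215, 211, 224, 231, 232, 231, 232, 232, 233, 232, 229, 220, 211, 219, 222, 223, 222, 223, 222, 221, 222, 223, 223, 222]
scene -0.17 [ 87.9 206.6]
scene -0.12 [102.6 215.7]
scene -0.05 [124.4 229.3]
scene 0.05 [158.7 250.7]
scene 0.12 [185.2 267.2]
scene 0.175 [207.6 281.1]
```

The bar shows within 1 px of its predicted seated place (z 0.190) all along, so it is seated. Now the cover.

Emit:
servo_tool(motion=[[[0.001,-0.03,0,0,0,0.3,1],[0.002,-0.062,0,0,0,0.6,1],[0.003,-0.095,0,0,0,1,1],[0.005,-0.13,0,0,0,1.4,1],[0.006,-0.165,0,0,0,1.8,1],[0.008,-0.2,0.01,0,0,2.2,1],[0.009,-0.235,0.02,0,0,2.6,1],[0.01,-0.27,0.035,0,0,3,1],[0.012,-0.3,0.05,0,0,3.4,1],[0.0135,-0.321,0.06,0.02,-0.07,3.6,1],[0.0135,-0.321,0.06,0.02,-0.07,3.6,1],[0.0135,-0.321,0.06,0.02,-0.07,3.6,1],[0.0135,-0.321,0.06,0.02,-0.07,3.6,1],[0.0135,-0.321,0.06,0.02,-0.07,3.6,1]]])

```text
t: 17.82
eef_pos: [0.5208, -0.0103, 0.2383]
tool_rot: [-0.001, 0.99, -0.14, -0.003]
contact_force: [-0.3, 0.3, 0.3]
gripper_width: 1.0
grasp_force: 0.0
```

```bash
python3 - <<'E'
from h import *
import pickle
rows((522.7,-9.6,240,-16))
c=bot.read_camera("wrist"); pickle.dump(c,open("w7.pkl","wb"))
rows()
im=c["img"]; hsv=cv2.cvtColor(im,cv2.COLOR_RGB2HSV)
white=((hsv[...,1]<60)&(hsv[...,2]>140)).astype(np.uint8)
n,l,st,_=cv2.connectedComponentsWithStats(white); p=proj(c,[.5227+.06,-.0096+.02,.015]).astype(int)
k=1+np.argmax(st[1:,4]); m=(l==k).astype(np.uint8); print(st[k],p)
cs,_=cv2.findContours(m,0,1); cc=max(cs,key=cv2.contourArea)[:,0]
cc=np.array([q for q in cc if q[1]<250 ])
w=np.array([onz(c,q.astype(float),.015)[:2]*1000 for q in cc]); print(cv2.minAreaRect(w.astype(np.float32)))
filled=np.zeros_like(m); cv2.fillPoly(filled,[cv2.convexHull(cc)],1)
dark=((hsv[...,2]<90)&(cv2.erode(filled,np.ones((7,7)))>0)).astype(np.uint8)
n,l,st,ce=cv2.connectedComponentsWithStats(dark)
for i in np.argsort(-st[1:,4])[:3]+1:
    if st[i,4]<20: continue
    ys,xs=np.where(l==i); ww=np.array([onz(c,(x,y),.06)[:2]*1000 for x,y in zip(xs,ys)])
    print(st[i],ww.mean(0),cv2.minAreaRect(ww.astype(np.float32)))
print("handle pred",[proj(c,[.5227+s*np.cos(-.279),-.0096+s*np.sin(-.279),.06]).round(1).tolist() for s in(-.045,0,.045)])
E
```

```text
t 17.82 p [520.8 -10.3 238.3] yaw -16.09 F [-0.3  0.3  0.3] w 1.0
[0.0016, -0.0012, -0.0017] [-0.001, 0.078, -0.019]
t 17.87 p [520.9 -10.2 238.6] yaw -16.11 F [ 0.3 -0.2  1.2] w 1.002
[  196    68   118   168 16418] [228 122]
((522.9948120117188, -10.320556640625), (159.38877868652344, 247.5236053466797), 74.10628509521484)
[247 122  14  77 661] [530.17350587 -12.75459563] ((527.3295288085938, -10.857765197753906), (16.461153030395508, 100.80786895751953), 74.28449249267578)
handle pred [[253.8, 197.6], [253.8, 165.1], [253.7, 130.3]]
```

The cover measures (523, −10) mm, yaw −15.9°, in both views. I descend to the handle with the same tool offset (reported TCP z≈0).

Emit:
servo_tool(motion=[[[0.001,-0.001,0.03,0,0.08,-0.03,1],[0.002,-0.001,0.065,0,0.08,-0.03,1],[0.002,-0.001,0.1,0,0.08,-0.03,1],[0.002,-0.001,0.135,0,0.08,-0.03,1],[0.002,-0.001,0.165,0,0.08,-0.03,1],[0.002,-0.001,0.19,0,0.08,-0.03,1],[0.002,-0.001,0.21,0,0.08,-0.03,1],[0.002,-0.001,0.225,0,0.08,-0.03,1],[0.002,-0.001,0.235,0,0.08,-0.03,1],[0.002,-0.001,0.239,0,0.08,-0.03,1],[0.002,-0.001,0.239,0,0.08,-0.03,1],[0.002,-0.001,0.239,0,0.08,-0.03,1],[0.002,-0.001,0.239,0,0.08,-0.03,1]]])

```text
t: 18.95
eef_pos: [0.5228, -0.0079, 0.0007]
tool_rot: [-0.0, 0.99, -0.138, 0.001]
contact_force: [-0.4, -0.3, -0.4]
gripper_width: 1.001
grasp_force: 0.0
```

```bash
python3 - <<'E'
from h import *
rows((523,-10.1,0,-15.9))
E
```

```text
t 18.95 p [522.8  -7.9   0.7] yaw -15.85 F [-0.4 -0.3 -0.4] w 1.001
[0.0008, 0.0021, 0.0007] [-0.015, -0.03, 0.01]
```

Emit:
servo_tool(motion=[[[0.001,0.002,0.001,0,0,0,1],[0.001,0.002,0.001,0,0,0,1],[0.001,0.002,0.001,0,0,0,0.4],[0.001,0.002,0.001,0,0,0,0],[0.001,0.002,0.001,0,0,0,0],[0.001,0.002,0.001,0,0,0,0],[0.001,0.002,0.001,0,0,0,0],[0.001,0.002,0.001,0,0,0,0],[0.001,0.002,0.001,0,0,0,0],[0.001,0.002,0.001,0,0,0,0],[0.001,0.002,0.001,0,0,0,0],[0.001,0.002,0.001,0,0,0,0]]], grip_force=80)

```text
t: 19.95
eef_pos: [0.5222, -0.0099, -0.0011]
tool_rot: [-0.0, 0.99, -0.138, 0.0]
contact_force: [-1.2, 0.0, 5.4]
gripper_width: 0.11
grasp_force: 78.2
```

```bash
python3 - <<'E'
from h import *
rows((523,-10.1,180,-15.9),(532,346.8,180,-8.1))
E
```

```text
t 19.95 p [522.2  -9.9  -1.1] yaw -15.83 F [-1.2  0.   5.4] w 0.11
[0.001, -0.0001, -0.1811] [-0.008, -0.009, 0.015]
[-0.0877, -0.346, -0.1809] [-0.008, -0.01, -1.545]
```

Gripped. I lift it.

Emit:
servo_tool(motion=[[[0,0,-0.002,0,0,0,0],[0,0,-0.006,0,0,0,0],[0,0,-0.014,0,0,0,0],[0,0,-0.026,0,0,0,0],[0,0,-0.042,0,0,0,0],[0,0,-0.06,0,0,0,0],[0,0,-0.08,0,0,0,0],[0,0,-0.1,0,0,0,0],[0,0,-0.12,0,0,0,0],[0,0,-0.14,0,0,0,0],[0,0,-0.16,0,0,0,0],[0,0,-0.18,0,0,0,0],[0,0,-0.198,0,0,0,0],[0,0,-0.211,0,0,0,0],[0,0,-0.218,0,0,0,0],[0,0,-0.22,0,0,0,0]]], grip_force=100)

```text
t: 21.28
eef_pos: [0.5225, -0.0099, 0.2206]
tool_rot: [-0.0, 0.99, -0.138, 0.002]
contact_force: [-0.1, -0.2, -3.9]
gripper_width: 0.101
grasp_force: 97.6
```

```bash
python3 - <<'E'
from h import *
rows((545,170,220,-12),(531.5,347,220,-8.1)); print(bot.get_obs()["torque"])
E
```

```text
t 21.28 p [522.5  -9.9 220.6] yaw -15.82 F [-0.1 -0.2 -3.9] w 0.101
[-0.0274, -0.1793, 0.0007] [-0.015, -0.039, -0.765]
[-0.0887, -0.3459, 0.0008] [-0.013, -0.04, -1.545]
[ 0.0066915  -0.00718608  0.01058685]
```

Emit:
servo_tool(motion=[[[-0.001,-0.005,0,0,0,0,0],[-0.003,-0.016,0,0,0,-0.05,0],[-0.007,-0.034,0,0,0,-0.13,0],[-0.011,-0.058,0,0,-0.02,-0.23,0],[-0.016,-0.085,0,0,-0.02,-0.35,0],[-0.02,-0.113,0,0,-0.02,-0.48,0],[-0.025,-0.141,0,0,-0.04,-0.6,0],[-0.029,-0.17,0,0,-0.04,-0.73,0],[-0.038,-0.198,0,0,-0.04,-0.87,0],[-0.048,-0.226,0,0,-0.04,-1,0],[-0.058,-0.254,0,0,-0.04,-1.13,0],[-0.067,-0.28,0,0,-0.04,-1.25,0],[-0.075,-0.304,0,0,-0.04,-1.36,0],[-0.081,-0.323,0,0,-0.04,-1.45,0],[-0.085,-0.336,0,0,-0.04,-1.5,0],[-0.088,-0.343,0,0,-0.04,-1.54,0],[-0.089,-0.346,0,0,-0.04,-1.54,0],[-0.089,-0.346,0,0,-0.04,-1.54,0],[-0.089,-0.346,0,0,-0.04,-1.54,0],[-0.089,-0.346,0,0,-0.04,-1.54,0]]])

```text
t: 22.95
eef_pos: [0.5314, 0.3454, 0.2188]
tool_rot: [0.0, 0.997, -0.072, -0.001]
contact_force: [-0.1, -0.6, -3.1]
gripper_width: 0.097
grasp_force: 97.8
```

Emit:
servo_tool(motion=[[[0,0,0,0,0,0,0],[0,0,0,0,0,0,0],[0,0,0,0,0,0,0],[0,0,0,0,0,0,0]]])

```text
t: 23.28
eef_pos: [0.5309, 0.3468, 0.219]
tool_rot: [-0.001, 0.997, -0.071, -0.001]
contact_force: [-0.2, 0.6, -3.4]
gripper_width: 0.101
grasp_force: 97.8
```

```bash
python3 - <<'E'
from h import *
rows((531.5,347,150,-8.1))
E
```

```text
t 23.28 p [530.9 346.8 219. ] yaw -8.16 F [-0.2  0.6 -3.4] w 0.101
[0.0007, -0.0003, 0.069] [-0.01, 0.028, -0.012]
```

Aligned within 1 mm. I lower to just above the rim.

Emit:
servo_tool(motion=[[[0.0005,0,0.004,0,0.02,0,0],[0.0005,0,0.012,0,0.02,0,0],[0.0005,0,0.022,0,0.02,0,0],[0.0005,0,0.034,0,0.02,0,0],[0.0005,0,0.046,0,0.02,0,0],[0.0005,0,0.056,0,0.02,0,0],[0.0005,0,0.063,0,0.02,0,0],[0.0005,0,0.068,0,0.02,0,0],[0.0005,0,0.07,0,0.02,0,0],[0.0005,0,0.07,0,0.02,0,0],[0.0005,0,0.07,0,0.02,0,0],[0.0005,0,0.07,0,0.02,0,0]]])

```text
t: 24.28
eef_pos: [0.5314, 0.3475, 0.1496]
tool_rot: [-0.001, 0.997, -0.071, 0.0]
contact_force: [-0.0, -0.7, -4.4]
gripper_width: 0.098
grasp_force: 97.8
```

```bash
python3 - <<'E'
from h import *
rows((531.5,347,134,-8.1))
E
```

```text
t 24.28 p [531.4 347.5 149.6] yaw -8.13 F [-0.  -0.7 -4.4] w 0.098
[0.0001, 0.0005, 0.0156] [-0.02, 0.001, -0.006]
```

Emit:
servo_tool(motion=[[[0,0.0003,0.002,0,0,0,0],[0,0.0003,0.004,0,0,0,0],[0,0.0003,0.006,0,0,0,0],[0,0.0003,0.008,0,0,0,0],[0,0.0003,0.01,0,0,0,0],[0,0.0003,0.0115,0,0,0,0],[0,0.0003,0.0125,0,0,0,0],[0,0.0003,0.0135,0,0,0,0],[0,0.0003,0.0135,0,0,0,0]]])

```text
t: 25.03
eef_pos: [0.5309, 0.3468, 0.1351]
tool_rot: [-0.0, 0.997, -0.071, -0.001]
contact_force: [-0.2, -0.9, -3.5]
gripper_width: 0.102
grasp_force: 97.8
```

Inside the rim with no resistance. The last 2 mm are for contact.

Emit:
servo_tool(motion=[[[0,0,0.0005,0,0,0,0],[0,0,0.001,0,0,0,0],[0,0,0.0015,0,0,0,0],[0,0,0.002,0,0,0,0],[0,0,0.002,0,0,0,0],[0,0,0.002,0,0,0,0]]])

```text
t: 25.53
eef_pos: [0.5311, 0.347, 0.134]
tool_rot: [-0.001, 0.997, -0.071, -0.0]
contact_force: [-1.4, -2.0, 2.6]
gripper_width: 0.098
grasp_force: 98.4
```

Seated at the expected height. I release and withdraw.

Emit:
servo_tool(motion=[[[0,0,0,0,0,0,0.25],[0,0,0,0,0,0,0.4],[0,0,0,0,0,0,0.7],[0,0,0,0,0,0,1],[0,0,0,0,0,0,1],[0,0,0,0,0,0,1],[0,0,0,0,0,0,1],[0,0,-0.006,0,0,0,1],[0,0,-0.02,0,0,0,1],[0,0,-0.045,0,0,0,1],[0,0,-0.075,0,0,0,1],[0,0,-0.105,0,0,0,1],[0,0,-0.135,0,0,0,1],[0,0,-0.165,0,0,0,1],[0,0.03,-0.18,0,0,0,1],[0,0.07,-0.18,0,0,0,1],[0,0.11,-0.18,0,0,0,1],[0,0.14,-0.18,0,0,0,1],[0,0.15,-0.18,0,0,0,1],[0,0.15,-0.18,0,0,0,1]]])

```text
t: 27.2
eef_pos: [0.5103, 0.1948, 0.314]
tool_rot: [0.0, 0.997, -0.073, 0.0]
contact_force: [0.6, 0.8, 0.2]
gripper_width: 0.998
grasp_force: 0.0
```

```bash
python3 - <<'E'
from h import *
rows()
t=bot.read_camera("top"); s=bot.read_camera("scene")
hsv=cv2.cvtColor(t["img"],cv2.COLOR_RGB2HSV); m=((hsv[...,1]<60)&(hsv[...,2]>140)).astype(np.uint8)
n,l,st,_=cv2.connectedComponentsWithStats(m); p=proj(t,[.56,.39,.15]).astype(int); k=l[p[1],p[0]]; print(st[k])
cs,_=cv2.findContours((l==k).astype(np.uint8),0,1); c=max(cs,key=cv2.contourArea)[:,0]
print(cv2.minAreaRect(np.array([onz(t,q.astype(float),.15)[:2]*1000 for q in c],np.float32)))
a=s["img"][85:205,240:380]; b=s["img"][180:375,60:260]; d=t["img"][90:270,95:395]
cv2.imwrite("pics/fin.png",np.vstack([np.hstack([cv2.resize(a,(400,300)),cv2.resize(b,(400,300))]),cv2.copyMakeBorder(cv2.resize(d,(500,300)),0,0,0,300,0)])[:,:,::-1])
E
```

```text
t 27.2 p [510.3 194.8 314. ] yaw -8.42 F [0.6 0.8 0.2] w 0.998
[     0      0    512    384 194748]
((596.9750366210938, -33.818115234375), (1265.52783203125, 1802.008544921875), 0.6196991205215454)
```

View pics/fin.png

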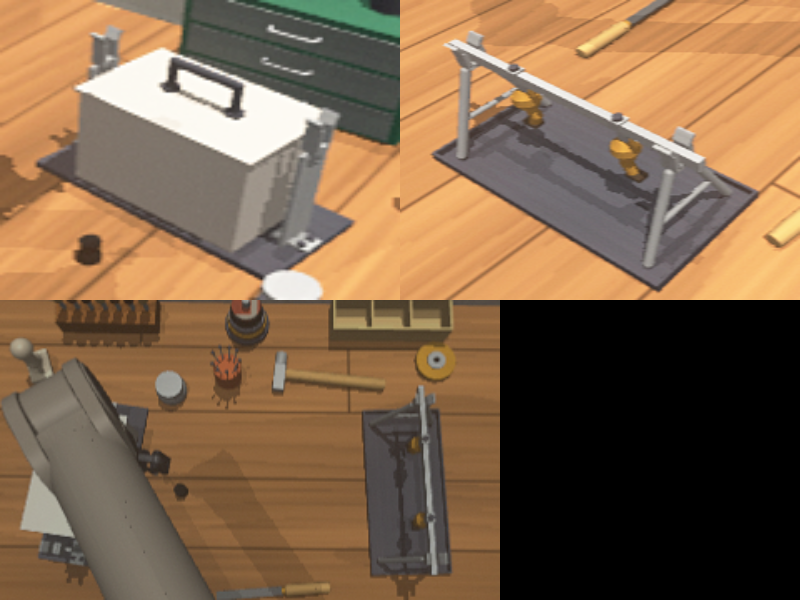

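The picture shows the cover flat on the tank (corners at (78,90), (163,50), (315,108), (250,163)), the bar in both stand saddles with castings hanging inside, and the bystanders where they were. I hand in.

```bash
python3 -c "
from station import bot
print(bot.hand_in())"
```

```text
the job is handed in; nothing more can be done
None
```

The job is handed in at about 27 s of robot time: the work bar hangs in both drying-stand saddles with its castings inside the stand, the cover sits flat on the tank, and the final pictures show the bench tools where they were. The first grip closed just above the bar because the real fingertips sit about 38 mm above the reported TCP, so I went 38 mm lower and gripped again.

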